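# Release the spring catch and slide the packing tray home

### The arm

A 6-joint arm with a two-finger parallel gripper is mounted at the origin on a cart in front of the work surface, level with it; the furniture and walls round the work are solid. World frame = base frame: x ahead of the robot, y to its left, z up, the work surface at z = 0. Lengths are in m, angles in rad, forces in N, time in s.
With the tool pointing down it reaches from about 0.275 to 1 m from the base axis. Payload 8.4 kg.
Tool frame: the origin (TCP) lies on the centre line of the jaws, within the pads' length; the fingertips stand 17 mm ahead of it and the grasp point (between the pads) lies 2 mm behind it (bot.tcp_to_tips is the y of the fingertips in the tool frame, in m); y points along the fingers, z is the direction in which the jaws open and shut, and the axes are right-handed (so a half turn about y gives the same grasp; the last joint's range is limited). The gripper opens to 85 mm and grips with 20 to 120 N. Pads are 22 mm wide; open, the fingers measure 114 mm over their backs; the gripper's body (76 mm by 85 mm) begins 54 mm behind the grasp point. The pads swing forward as they close: fully open they stand 13 mm farther back than shut.
Start: joints at [-1.103, 0.353, 1.633, -0, 1.155, -0.002], TCP at [0.283, -0.557, 0.248] pointing down, gripper open.
Joint ranges: [-2.63, 2.63], [-0.92, 2.1], [0.06, 2.66], [-1.3, 4.44], [0, 2.69], [-3.02, 3.02]. Speed limits (rad/s): [2.22, 2.22, 2.79, 3.14, 3.14, 3.14].

### API

Orientations are given as a unit quaternion [x, y, z, w].
In Python, from workcell import bot, hand, kinematics, get_obs, vision, hand_in gives the robot as it stands. The module is installed in compiled form; this text tells all that it offers. Calls block until the motion is done:
- bot.reach(position, orientation): joint-space move of the TCP to a pose.
- bot.servo_line(position, ori=None, velocity=0.15): straight line of the TCP; ori=None keeps the orientation; velocity is the mean speed in m/s.
- bot.goto_joints(angles): joint-space move.
- hand.move_gripper(opening, strength=None): finger opening in m; strength is the grip in N (None keeps the last); returns when the fingers have stopped.
- bot.dwell(seconds).
- kinematics.solve_ik(position, orientation): joint angles nearest the present ones, or None.
- get_obs(): the state.
- vision.read_camera(name): name is "side" or "top" or "wrist"; returns a dict with "frame" (400x640x3 uint8, red, green, blue), "intrinsics" (3x3 intrinsics, pixels), "view" (4x4, takes a point from world to camera coordinates). Camera axes: x right, y down, z forward; pixel columns grow to the right and rows downward; lengths in m; the calibration is good to about 2 mm. A picture is of the moment at which its call begins. There is no depth.
A pose or a line that the arm cannot do raises bot.IKError and nothing moves.
- hand_in(): hands the job in, once; it reports no verdict.
The state is a dict: "time_s": time; "joint_pos": joint angles; "joint_vel": joint speeds; "joint_efforts": joint torques, N m; "position": TCP position; "orientation": TCP orientation; "wrist_force": force on the tool from outside, world axes, zero at the start; "ft_torque": the same for the moment, N m; "gripper_width": finger opening in m.
Only numpy, scipy, OpenCV 4.12 (cv2) and the standard library are available. Lean on these libraries where they do the work, as an engineer would, in place of code of your own. Each camera call takes 0.05 s, during which the arm holds its last target. There are 200 camera calls.

### The job

Move the loaded packing tray on the transfer slide over to its far end, on the robot's left. With a fingertip, press the spring catch bar right down and keep it down while you push the tray's paddle along, past the rib, until the tray is fully home; then let the bar spring up again behind the paddle. Only press and push: leave the gift box lying in the tray, do not touch or lift it, and leave the things lying around where they are.

Things in the scene. Friction and masses are not known exactly. Their poses are not given: they have to be found in the camera images.
- station: Fixed transfer slide: aluminium base plate 280 x 440 x 12 mm, two low rails, a tray between them, a spring catch bar along the side nearest the robot. Origin on the worktop (plate spans x -155 to +125, y -220 to +220 mm). +y: the way the tray must travel (roughly the robot's left); +x roughly away from the robot; z up. Place and yaw vary.
- tray (a joint): Travel along the slide's +y (m) of the steel tray (160 x 272 mm, walls to 49 mm above the worktop): starts at 0 to 0.02; 0.13 is home, at a solid stop. Friction 1.5 N plus 8 N per m/s; stays where left. With the bar up the rib blocks it at 0.048. Its lug is over the rib from 0.048 to 0.12; beyond, the bar can spring up and lock it.
- paddle (a point): Centre of the flat rear face (looks to the slide's -y, push it to +y) of the tray's dark upright paddle, which stands out over the catch bar: 42 mm wide along x, 8 mm thick, from 59 to 89 mm above the worktop (this point 74 mm). Moves with the tray. The lug that meets the rib is beside it, inboard. Axes as the slide's.
- catch_bar (a joint): How far the catch bar is pressed down (m): 0 up, 0.014 at its bottom stop. Spring: about 3 N to start, 8 N at the bottom. The rib clears the tray's lug when the bar is down more than 0.008; hold it at 0.010 to 0.012. It springs up by itself when let go.
- bar_top (a point): Centre of the catch bar's flat land, where a finger presses; moves with the bar. Land 250 mm along y (125 each way), 40 mm along x (20 each way), 55 mm above the worktop when up. At its inboard edge, x +20 to +30 mm, stands a dark rib 16 mm high from y +29 to +89 mm; the finger passes beside it. The bar goes straight down wherever pressed.
- packed_box: Closed kraft gift box 234 x 145 x 62 mm lying loose in the tray, its top about 81 mm above the worktop. Origin at the centre of its underside. To be left alone; it rides along with the tray. It has some 15 mm of room lengthwise at either end.
- scissors: Red-handled scissors, 87 x 199 x 9 mm, lying loose to the left of the slide; bystander.
- marker: Marker pen, 17 x 135 x 16 mm, lying loose behind the slide; bystander.
- spool: Spool of red ribbon, 104 x 132 x 32 mm, lying loose to the right; bystander.

How it is judged:
By the outcome, as a careful person would: the job done as asked, in the order asked, and still so for the second after the job is handed in, with the robot touching nothing.
It also fails if it takes over 35 s, if anything falls off the work surface, if the arm or the gripper's body presses on something with over 40 N, if the wrist force passes 120 N, or if a joint passes its speed limit or range.

## Working session

There is one attempt and no reset: what is moved stays moved. The work goes in short steps, each a Python script; the robot and the scene stay as the last script left them, time stands still between calls to the robot, and variables do not carry over. Pictures are saved under pics/ and viewed, about 8 in all and at most 12, crops included, and the job is handed in when it is done.

```bash
mkdir -p pics; python3 - <<'E'
from workcell import *
import cv2,numpy as np
o=get_obs();print(o)
for n in("top","side"):
    c=vision.read_camera(n);cv2.imwrite(f"pics/{n}0.png",c["frame"][:,:,::-1]);np.savez(f"pics/{n}0.npz",**c)
    print(n,c["intrinsics"],np.linalg.inv(c["view"])[:3])
print(bot.tcp_to_tips)
E
```

```text
{'time_s': 0.0, 'joint_pos': array([-1.10341102e+00,  3.53642662e-01,  1.63415714e+00, -3.04265272e-05,
        1.15520135e+00, -2.38823422e-03]), 'joint_vel': array([-3.52385942e-05, -1.45963942e-05, -2.75697661e-04, -7.43544015e-04,
        6.22129930e-04,  3.33219924e-04]), 'joint_efforts': array([ 3.66169246e-03, -6.05245757e+01, -3.42059147e+01,  7.25510063e-05,
        9.48107103e-03,  8.32178358e-06]), 'position': array([ 0.2827162 , -0.55687893,  0.24755525]), 'orientation': array([-0.16469549,  0.68817125, -0.68720663,  0.16444686]), 'wrist_force': array([-0.44562605, -0.15138265, -0.24170672]), 'ft_torque': array([-0.03421733, -0.01324995, -0.00786458]), 'gripper_width': 0.08566929431782072}
top [[456.17283345   0.         318.20564912]
 [  0.         456.17283345 204.34123282]
 [  0.           0.           1.        ]] [[-0.02270131 -0.98119081  0.19170092  0.33236643]
 [-0.99944685  0.02693483  0.01950671 -0.07654192]
 [-0.02430324 -0.19115206 -0.98125952  1.47608561]]
side [[495.50490376   0.         330.40840642]
 [  0.         495.50490376 201.77093967]
 [  0.           0.           1.        ]] [[-0.93810591 -0.13027784  0.32091273  0.09487874]
 [-0.34582941  0.40304709 -0.84732229  1.31575568]
 [-0.01895563 -0.90585911 -0.42315477  0.76697525]]
0.017
```

View pics/top0.png

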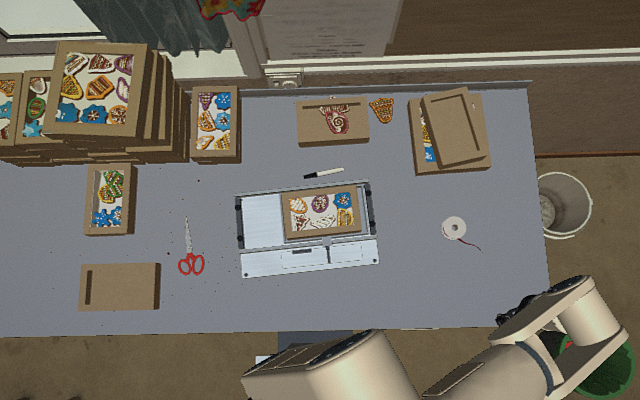

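View pics/side0.png

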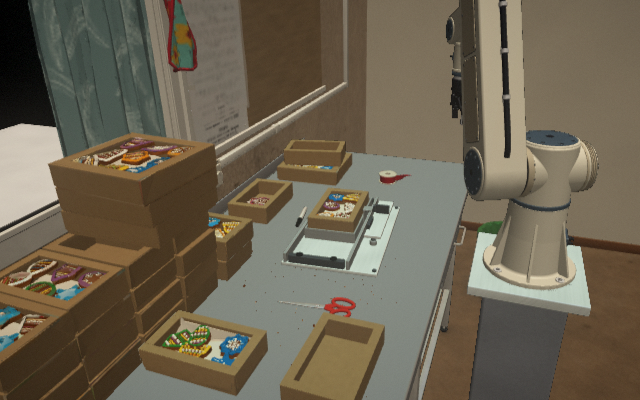

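The top view shows the slide at about px (236–382, 180–278), with the tray at its right end. The paddle is dark, near (327, 243). The side view agrees. I'll zoom in on the top view.

```bash
python3 - <<'E'
import cv2
a=cv2.imread("pics/top0.png")[170:285,228:392]
b=cv2.imread("pics/side0.png")[180:280,275:405]
a=cv2.resize(a,(779,546),interpolation=cv2.INTER_CUBIC)
cv2.imwrite("pics/c1.png",a)
E
```

```text
(no output)
```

View pics/c1.png

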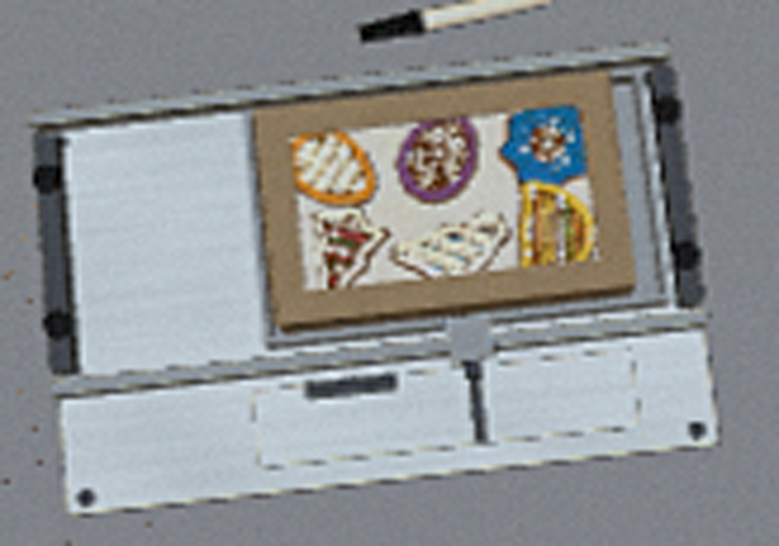

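The crop (scale 4.75) shows the plate's near corners at (68,514) and (716,443). The land corners are at (260,467) and (637,428), the rib at (307–397, 385) and the paddle at (475, 405).

```bash
cat > h.py <<'E'
import numpy as np,cv2
def cast(c,uv,z):
    M=np.linalg.inv(c["view"]); d=M[:3,:3]@np.linalg.inv(c["intrinsics"])@[*uv,1]; o=M[:3,3]
    return o+d*(z-o[2])/d[2]
def proj(c,p):
    q=c["intrinsics"]@(c["view"]@np.r_[p,1])[:3]; return q[:2]/q[2]
E
python3 - <<'E'
from h import *
c=dict(np.load("pics/top0.npz"))
def P(u,v,z): return cast(c,(u/4.75+228-.4,v/4.75+170-.4),z)[:2]
pl,pr=P(68,514,.012),P(716,443,.012)
print("plate",pl,pr,np.linalg.norm(pl-pr))
# bar
L=[P(260,467,.055),P(254,392,.055),P(637,428,.055),P(633,348,.055)]
print("land",L,np.linalg.norm(L[0]-L[2]))
y=(pl-pr)/np.linalg.norm(pl-pr);print("yaw",np.degrees(np.arctan2(-y[0],y[1])))
y2=(L[0]-L[2])/np.linalg.norm(L[0]-L[2]);print(np.degrees(np.arctan2(-y2[0],y2[1])))
bc=np.mean(L,0);x=np.array([y[1],-y[0]]);o=(pl+pr)/2+.155*x
print("org",o,"bar c",bc,"in slide",x@(bc-o),y@(bc-o))
for n,u,v,z in [("rib l",307,388,.071),("rib r",397,380,.071),("pad near top",484,441,.089),("pad far top",472,362,.089),("screwL",85,497,.012),("screwR",697,430,.012)]:
    q=P(u,v,z); print(n,q,"slide",x@(q-o),y@(q-o),"bar",x@(q-bc),y@(q-bc))
E
```

```text
plate [0.38679275 0.20087138] [ 0.42353946 -0.23438915] 0.436808936509207
land [array([0.41252195, 0.06732961]), array([0.46144376, 0.07090166]), array([ 0.43181177, -0.17891852]), array([ 0.48407489, -0.17843676])] 0.2470025090895918
yaw 4.825732471028016
4.479111291470826
org [ 0.55961666 -0.00371945] bar c [ 0.44746309 -0.054781  ] in slide -0.11605157414078453 -0.04144558826095214
rib l [0.46172526 0.03477178] slide -0.09430630104203133 0.04658993842183474 bar 0.021745273098753185 0.08803552668278689
rib r [ 0.46545173 -0.02373918] slide -0.09551530176947794 -0.012027100415120614 bar 0.020536272371306584 0.02941848784583153
pad near top [ 0.4235821  -0.07901832] slide -0.14188688308351904 -0.06358799437893844 bar -0.025835308942734524 -0.022142406117986308
pad far top [ 0.4740702  -0.07271488] slide -0.09104748283855778 -0.06155422441132071 bar 0.025004091302226743 -0.020108636150368567
screwL [0.39780036 0.1895206 ] slide -0.14498630073134602 0.20616790272927724 bar -0.028934726590561507 0.24761349099022936
screwR [ 0.43250519 -0.2221032 ] slide -0.145032494536828 -0.20691632139727667 bar -0.0289809203960435 -0.16547073313632454
```

```bash
cat >> h.py <<'E'
from scipy.spatial.transform import Rotation as Ro
yaw=np.radians(4.75); Y=np.array([-np.sin(yaw),np.cos(yaw),0]); X=np.array([np.cos(yaw),np.sin(yaw),0])
BC=np.array([.4475,-.0548,0])
def W(bx,by,z): return BC+bx*X+by*Y+[0,0,z]      # bar frame -> world
def loc(p): d=np.asarray(p)-BC; return np.array([d@X,d@Y,d[2]])
def Q(s): yt=np.array([0,0,-1.]); zt=s*Y; return Ro.from_matrix(np.c_[np.cross(yt,zt),yt,zt]).as_quat()
E
python3 - <<'E'
from h import *
from workcell import *
o=get_obs();
best=None
for s in(1,-1):
    j=kinematics.solve_ik(W(-.003,-.078,.16),Q(s));print(s,j)
    if j is not None:
        k=np.abs(np.array(j)-o["joint_pos"]).max()
        if best is None or k<best[0]: best=(k,s)
s=best[1];open("s.txt","w").write(str(s))
hand.move_gripper(0.0,40)
bot.reach(W(-.003,-.078,.14),Q(s))
o=get_obs();print(s,o["time_s"],loc(o["position"]),o["wrist_force"],o["gripper_width"])
ims=[]
for n,(x,y) in (("top",(228,170)),("side",(260,120)),("wrist",(0,0))):
    c=vision.read_camera(n);np.savez(f"pics/{n}1.npz",**c);f=c["frame"][:,:,::-1]
    if n=="wrist": f=cv2.resize(f,(464,290))
    else: f=cv2.resize(f[y:y+130,x:x+180],(390,282),interpolation=cv2.INTER_CUBIC)
    ims.append(f)
m=np.zeros((580,800,3),np.uint8);m[:282,:390]=ims[0];m[:282,400:790]=ims[1];m[290:,:464]=ims[2]
cv2.imwrite("pics/m1.png",m)
E
```

```text
1 [-2.89532971e-01  2.27639107e-01  2.03894788e+00 -4.44089210e-16
  8.75005662e-01 -1.94323244e+00]
-1 [-2.89532971e-01  2.27639107e-01  2.03894788e+00 -4.44089210e-16
  8.75005662e-01  1.19836022e+00]
-1 2.5833 [-0.00267514 -0.07867239  0.14024938] [ 0.11986722 -0.88217962 -0.6800246 ] 0.0003417033224467592
```

View pics/m1.png

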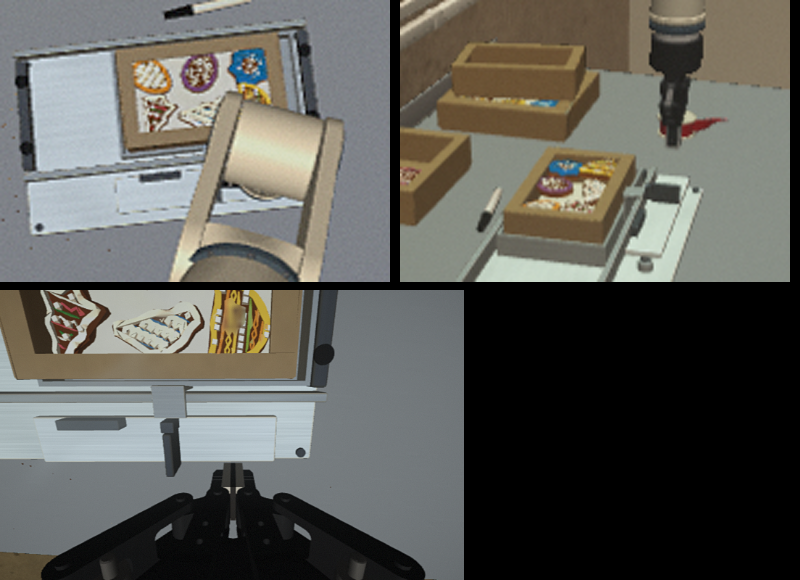

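The montage shows the closed fingers hovering behind the paddle. In the wrist view the land corners are at about (275,418), (275,460), (37,418) and (43,461), the paddle at (170, 430–475) and the rib at (57–126, 424). I'll check these against the estimate.

```bash
python3 - <<'E'
from h import *
c=dict(np.load("pics/wrist1.npz"))
for n,u,v,z in [("land RF",275,418,.055),("land RN",275,460,.055),("land LF",37,418,.055),("land LN",43,461,.055),("ribL top near",57,430,.071),("ribR top near",126,428,.071),("paddle near top R",181,475,.089),("paddle far top R",178,432,.089)]:
    print(n,loc(cast(c,(u/.725,(v-290)/.725),z))[:2].round(4))
f=c["frame"][:,:,::-1][150:300,0:460];cv2.imwrite("pics/w1.png",cv2.resize(f,(797,260),interpolation=cv2.INTER_CUBIC))
E
```

```text
land RF [ 0.0255 -0.1217]
land RN [-0.0207 -0.1243]
land LF [0.0259 0.1201]
land LN [-0.0213  0.1262]
ribL top near [0.0175 0.089 ]
ribR top near [0.0194 0.0229]
paddle near top R [-0.0209 -0.0308]
paddle far top R [ 0.0203 -0.0311]
```

View pics/w1.png

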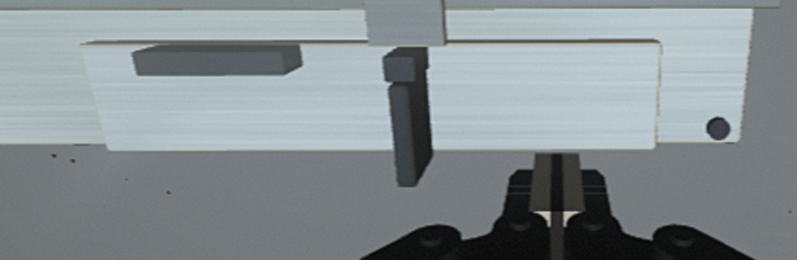

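Both views agree to within about 2 mm, and the paddle's rear face is near bar y −0.03. I'll descend with force feedback.

```bash
python3 - <<'E'
from h import *
from workcell import *
s=int(open("s.txt").read()); bx,by=-.003,-.095; tip=.017
bot.servo_line(W(bx,by,.060+tip+.006),Q(s),.1); bot.dwell(.1)
f0=get_obs()["wrist_force"]; z=.066+tip; zc=None; log=[]
while z>.040+tip-.012:
    z-=.0015; bot.servo_line(W(bx,by,z),None,.03)
    o=get_obs(); f=o["wrist_force"]-f0; log.append((round(o["position"][2]*1e3,1),f.round(1).tolist()))
    if f[2]>1.8: zc=o["position"][2]; break
print(log,zc)
if zc:
    for d in(.004,.008,.0105):
        bot.servo_line(W(bx,by,z-d),None,.03); o=get_obs(); print(o["position"][2],(o["wrist_force"]-f0).round(2))
    bot.dwell(.15)
    o=get_obs(); print(o["time_s"],loc(o["position"]),(o["wrist_force"]-f0).round(2))
np.save("f0.npy",f0); np.save("z.npy",z-.0105)
E
```

```text
[(np.float64(81.8), [2.1, 0.3, 0.1]), (np.float64(80.0), [0.7, 0.1, 0.1]), (np.float64(78.4), [0.4, 0.9, -0.0]), (np.float64(76.9), [0.5, -0.4, -0.1]), (np.float64(75.4), [0.8, 0.2, -0.3]), (np.float64(73.9), [-0.3, 0.9, -0.0]), (np.float64(72.4), [1.0, 1.2, -0.8]), (np.float64(71.1), [0.0, 0.8, 3.0])] 0.07108714495516179
0.06699459207386295 [-0.08  1.27  4.47]
0.06310935814532523 [-0.09  0.52  5.06]
0.060687777945554564 [-0.9   0.96  6.99]
6.5417 [-0.00292038 -0.09501976  0.0607534 ] [-0.45  1.29  5.79]
```

Contact came at TCP z ≈ 71.8 mm, as expected. The bar is now down about 11 mm at about 6–7 N. Next is the push.

```bash
python3 - <<'E'
from h import *
from workcell import *
s=int(open("s.txt").read()); z=float(np.load("z.npy")); f0=np.load("f0.npy"); bx=-.003
by=-.095; log=[]; hit=False
while by<.098:
    st=.01 if by<.05 else .0015
    by+=st; bot.servo_line(W(bx,by,z),None,.05 if st>.005 else .03)
    o=get_obs(); f=o["wrist_force"]-f0; l=loc(o["position"]); log.append(f"{by:.4f} y{l[1]*1e3:.1f} z{l[2]*1e3:.1f} fy{f@Y:.1f} fz{f[2]:.1f} fx{f@X:.1f}")
    if f@Y<-14 or f[2]>25: hit=True;break
print("\n".join(log)); bot.dwell(.1); o=get_obs(); print(hit,o["time_s"],loc(o["position"]),(o["wrist_force"]-f0).round(1))
np.save("by.npy",by)
ims=[]
for n,(x,y) in (("top",(228,170)),("side",(260,120)),("wrist",(0,0))):
    c=vision.read_camera(n);np.savez(f"pics/{n}2.npz",**c);f=c["frame"][:,:,::-1]
    if n=="wrist": f=cv2.resize(f,(464,290))
    else: f=cv2.resize(f[y:y+130,x:x+180],(390,282),interpolation=cv2.INTER_CUBIC)
    ims.append(f)
m=np.zeros((580,800,3),np.uint8);m[:282,:390]=ims[0];m[:282,400:790]=ims[1];m[290:,:464]=ims[2]
cv2.imwrite("pics/m2.png",m)
E
```

```text
-0.0850 y-85.2 z61.0 fy0.9 fz6.7 fx1.4
-0.0750 y-75.2 z61.1 fy1.3 fz6.9 fx1.8
-0.0650 y-65.2 z61.1 fy1.7 fz7.0 fx1.5
-0.0550 y-55.2 z61.1 fy1.8 fz6.3 fx1.6
-0.0450 y-45.3 z61.3 fy0.4 fz9.9 fx1.1
-0.0350 y-35.3 z61.3 fy0.4 fz10.3 fx1.4
-0.0250 y-25.3 z61.3 fy1.4 fz10.3 fx1.4
-0.0150 y-15.2 z61.3 fy0.9 fz9.3 fx0.7
-0.0050 y-5.2 z61.3 fy1.3 fz10.7 fx1.1
0.0050 y4.8 z61.3 fy0.5 fz10.8 fx0.5
0.0150 y14.9 z61.3 fy1.3 fz11.4 fx0.8
0.0250 y24.9 z61.3 fy1.1 fz10.1 fx0.2
0.0350 y34.9 z61.3 fy0.6 fz10.4 fx1.0
0.0450 y44.9 z61.3 fy-0.1 fz11.2 fx0.9
0.0550 y55.0 z61.3 fy1.2 fz11.1 fx0.5
0.0565 y56.1 z61.3 fy-2.3 fz11.7 fx1.2
0.0580 y57.5 z61.3 fy-2.5 fz10.5 fx0.1
0.0595 y59.0 z61.3 fy-3.3 fz10.4 fx0.7
0.0610 y60.5 z61.3 fy-4.3 fz11.4 fx0.3
0.0625 y62.0 z61.3 fy-4.4 fz10.7 fx0.6
0.0640 y63.5 z61.3 fy-4.4 fz11.0 fx0.5
0.0655 y65.0 z61.3 fy-3.6 fz11.7 fx0.7
0.0670 y66.5 z61.3 fy-4.4 fz11.0 fx0.4
0.0685 y68.0 z61.3 fy-4.0 fz10.6 fx0.8
0.0700 y69.5 z61.3 fy-4.1 fz11.9 fx0.4
0.0715 y71.0 z61.3 fy-2.8 fz10.3 fx0.4
0.0730 y72.5 z61.3 fy-4.1 fz10.7 fx0.5
0.0745 y74.0 z61.3 fy-4.0 fz11.1 fx0.5
0.0760 y75.5 z61.3 fy-4.3 fz11.8 fx-0.1
0.0775 y76.5 z61.3 fy-10.0 fz12.3 fx-0.6
0.0790 y77.2 z61.4 fy-18.0 fz14.1 fx-1.4
True 15.8917 [-0.00166797  0.07719951  0.06144113] [  1.  -19.4  14.9]
```

View pics/m2.png

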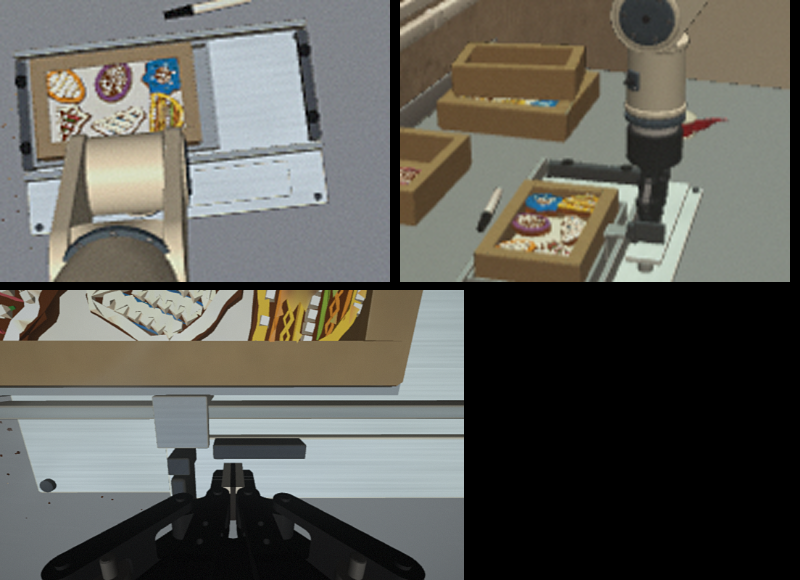

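The tray is up against the left end bar. In the wrist view the lug (180,420) and paddle (180,470) are past the rib (214–305, 447), and the stop force rises sharply at y ≈ 76 mm, about 0.123 m after first contact. I'll ease off slightly and lift straight up.

```bash
python3 - <<'E'
from h import *
from workcell import *
s=int(open("s.txt").read()); z=float(np.load("z.npy")); f0=np.load("f0.npy"); bx=-.003
bot.servo_line(W(bx,.072,z),None,.03); o=get_obs();print(o["time_s"],loc(o["position"]),(o["wrist_force"]-f0).round(1))
bot.servo_line(W(bx,.071,z+.02),None,.04); o=get_obs();print((o["wrist_force"]-f0).round(1))
bot.servo_line(W(bx,.068,.19),None,.15)
bot.servo_line(W(bx-.06,-.03,.21),None,.2)
o=get_obs();print(o["time_s"],(o["wrist_force"]-f0).round(1))
ims=[]
for n,(x,y) in (("top",(228,170)),("side",(260,120)),("wrist",(0,0))):
    c=vision.read_camera(n);np.savez(f"pics/{n}3.npz",**c);f=c["frame"][:,:,::-1]
    if n=="wrist": f=cv2.resize(f,(464,290))
    else: f=cv2.resize(f[y:y+130,x:x+180],(390,282),interpolation=cv2.INTER_CUBIC)
    ims.append(f)
m=np.zeros((580,800,3),np.uint8);m[:282,:390]=ims[0];m[:282,400:790]=ims[1];m[290:,:464]=ims[2]
cv2.imwrite("pics/m3.png",m)
E
```

```text
16.425 [-0.00199144  0.07181255  0.06099854] [ 1.4 -0.4  6.7]
[ 0.7  1.1 -0.5]
18.6917 [0.5 2.3 0.1]
```

View pics/m3.png

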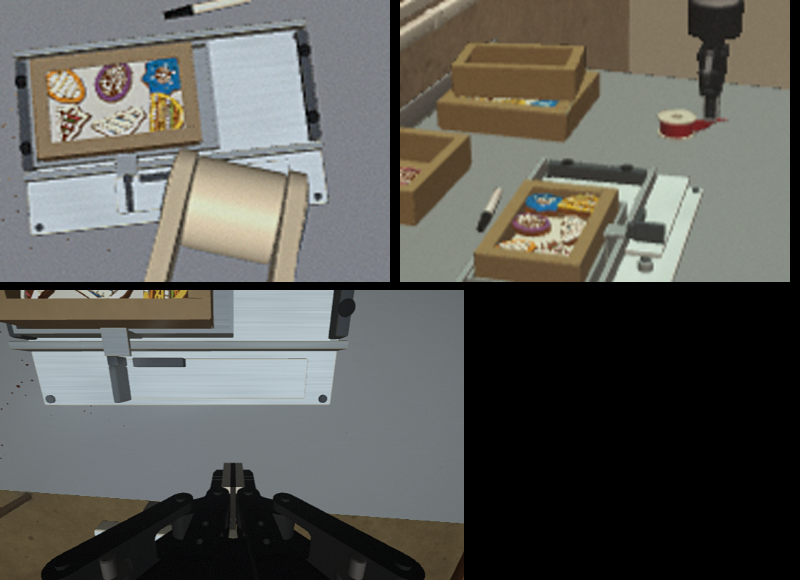

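```bash
python3 - <<'E'
from h import *
c=dict(np.load("pics/wrist3.npz"))
f=c["frame"][:,:,::-1].copy()
x0,y0,k=30,60,2
g=cv2.resize(f[y0:y0+110,x0:x0+390],None,fx=k,fy=k,interpolation=cv2.INTER_CUBIC)
g2=g.copy()
for dz,col in((0,(0,200,0)),(-.014,(0,0,255))):
    for pts in ([(-.02,-.125,.055),(.03,-.125,.055),(.03,.125,.055),(-.02,.125,.055)],[(.02,.029,.071),(.03,.029,.071),(.03,.089,.071),(.02,.089,.071)]):
        q=np.array([(proj(c,W(a,b,z+dz))-[x0,y0])*k for a,b,z in pts]).astype(int); cv2.polylines(g2,[q],True,col,1)
cv2.imwrite("pics/v3.png",np.vstack([g,g2]))
t=dict(np.load("pics/top3.npz"))
print("paddle home face (bar frame) from wrist:",[loc(cast(c,p,.089))[:2].round(4) for p in [(129/.725,112/.725),(126/.725,70/.725)]])
E
```

```text
paddle home face (bar frame) from wrist: [array([-0.0229,  0.0914]), array([0.0231, 0.0882])]
```

View pics/v3.png

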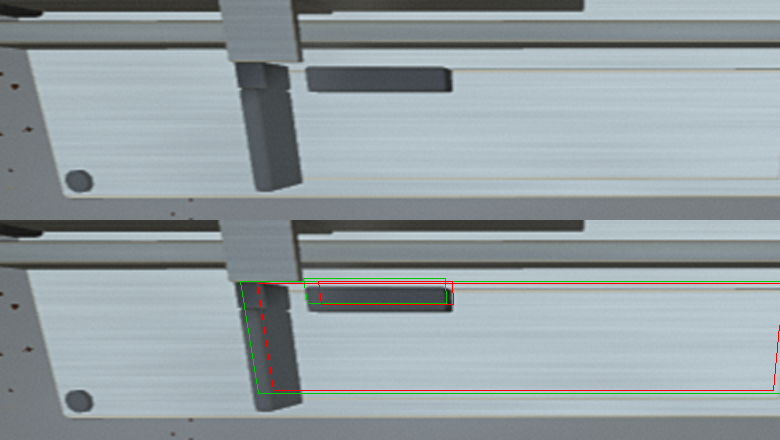

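The rib's top edge (306–446 px) matches the "bar up" projection (304–446), not the pressed one (318–453). The paddle is beyond the rib.

```bash
python3 -c "
from workcell import *
hand_in();print(get_obs()['time_s'])"
```

```text
the job is handed in; nothing more can be done
the job is handed in; nothing more can be done
```

The tray is at the far left end of the slide, the catch bar has sprung up behind the paddle, and I've handed the job in. The last clock reading before hand-in was about 19 s, within the 35 s limit.

**What I did:** With the fingers closed, I pressed the bar down about 11 mm. I held it there while the back of the finger pushed the paddle about 0.12 m, until the force rose sharply to about 19 N at the stop. Then I eased back a few millimetres, lifted straight up and moved clear.

**Last checks:**
- **Tray:** It sits against the left end, with the lug and paddle past the rib. The paddle face moved from about −0.03 to +0.09 along the bar, which fits reaching home, though I only had the stop force and the pictures to judge the exact travel.
- **Catch bar:** It is up. In the wrist picture the rib's top edge spans 306–446 px, against 304–446 expected with the bar up and 318–453 with it fully down. Across the bar, the drawn outline sat a few pixels off the picture, by the same amount for both bar heights.
- **Gift box and loose items:** The box is still lying in the tray. The marker and spool look undisturbed; the scissors were outside the final crops, but the arm never went near them.
- **Force:** During the push the downward force was about 10–12 N (15 N at the stop), above the 7 N expected from the spring. I put this down to friction at the paddle. The bar's height stayed steady throughout.

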